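Free the label tray of the cheese-counter printer

TASK

The label printer's tray is latched shut: take the red-handled release pin out of its wooden stand, push it gently down the red-ringed hole in the printer's top until the hidden spring latch lets go, and hold it there until the tray has come all the way out by itself; the latch is fragile and breaks if it is pushed hard against its end stop (above 20 N). Then put the pin back in its stand, fully home and upright, and let go of it. Leave the other things on the counter alone.

Things in the scene. Friction and masses are not known exactly. Their poses are not given: they have to be found in the camera images.
- printer: Label printer fixed to the counter: grey box 190 (x, depth) x 170 (y, width) x 105 mm high with a white 6 mm thick top, hollow inside. Origin at the centre of its underside, z up; its front, with the blue tray, faces its own -x (towards the robot, give or take 0.3 rad).
- hole (a point): Centre of the round access hole in the printer's top, at the level of the top face (105 mm above the counter), ringed in red. Diameter 9 mm, axis vertical (point z is up), straight through the 6 mm top. Printer, tray and latch must never take more than 20 N from the pin.
- latch (a point): Fixed point on the hole's axis 24 mm below the top face. The latch's flat cap, 18 mm across, lies hidden within 12 mm above or below it (12 to 36 mm down the hole, unlike each time). It goes straight down against a spring: still below 5 N, lets go at 6 mm (about 8 N), rigid end stop at 8.5 mm. Keep it 6 mm or more down until the tray has moved 10 mm, or it can catch again.
- tray (a joint): How far the printer's tray is out, in m: 0 latched shut, 0.045 all the way out. Freed, it is pushed out by its own spring along the printer's -x in about 1.5 s and stays out.
- tray_front (a point): Centre of the front face of the blue tray (140 wide, 52 mm high), 34 mm above the counter; moves out with the tray.
- pin: The release pin: origin at its tip, z along it towards its handle (up while it stands in its stand). Round steel shaft 6 mm in diameter and 60 mm long with a rounded tip, then a round red handle 18 mm in diameter and 44 mm long (104 mm overall), about 60 g.
- pin_grip (a point): Middle of the pin's red handle, 82 mm from the tip; where to grip it.
- pin_tip (a point): The pin's tip.
- stand_mouth (a point): Centre of the mouth of the pin's stand, a square brown wooden block 56 x 56 x 65 mm high fixed to the counter; the mouth is level with its top. Round vertical hole, 11 mm in diameter, right through to the counter. The pin stands in it, tip down, its handle's underside resting on the block (tip 60 mm below the mouth).
- jar: Bystander: amber jar, 60 mm across, 70 mm high. Origin at the centre of its underside.
- spare_roll: Bystander: standing roll of white labels, 60 mm across, 50 mm high. Origin under its centre.
- cheese_red: Bystander: red waxed cheese, 94 mm across, 50 mm high. Origin under its centre.
- cheese_green: Bystander: green waxed cheese, 94 mm across, 50 mm high. Origin under its centre.
- biscuits: Bystander: upright white biscuit box, 60 x 90 x 150 mm high. Origin under its centre.
- tin: Bystander: round tin with brass lid, 85 mm across, 45 mm high. Origin under its centre.
Not all that is in view belongs to the job. Of the things shaped like the pin, the red one is meant.

How it is judged:
On the way, in this order (a step that is already met when the one before it is completed fails the run):
1. the pin is drawn out of its stand (z of pin_tip in the frame of stand_mouth above 0.005 m), for 0.1 s.
2. with the pin's tip down the hole (over 15 mm below the top, within 5 mm of the hole's axis), the tray is out by more than 38 mm (z of pin_tip in the frame of hole below -0.015 m and horizontal distance between pin_tip and hole below 0.005 m and value of joint tray above 0.038 m), for 0.1 s.
At the end, for the whole second after the job is handed in: The tray is out by more than 38 mm and the pin stands released and still in its stand: tip at least 56 mm below the mouth and within 6 mm of its axis, tilted less than 0.09 rad (value of joint tray above 0.038 m and z of pin_tip in the frame of stand_mouth below -0.056 m and horizontal distance between pin_tip and stand_mouth below 0.006 m and angle between pin's own z axis and vertical below 0.09 rad and linear speed of pin below 0.02 m/s and contact force between the fingers and pin below 0.1 N); the robot touches nothing.
It fails at once if the pin presses on the printer, its tray or its latch with more than 20 N (contact force between pin and printer above 20 N).
It fails at once if a bystander is moved by more than 20 mm (distance of any of jar, spare_roll, cheese_red, cheese_green, biscuits, tin from where it was at the start of the episode above 0.02 m).
It fails at once if the gripper or arm pushes on the printer with more than 20 N (contact force between any of the fingers, the arm and printer above 20 N).
It also fails if it takes over 67 s, if anything falls off the work surface, if the arm or the gripper's body presses on something with over 40 N, if the wrist force passes 120 N, or if a joint passes its speed limit or range.

ROBOT

A 6-joint arm with a two-finger parallel gripper is mounted at the origin on the work surface. World frame = base frame: x ahead of the robot, y to its left, z up, the work surface at z = 0. Lengths are in m, angles in rad, forces in N, time in s.
With the tool pointing down it reaches from about 0.375 to 0.75 m from the base axis. Payload 9 kg.
Tool frame: the origin (TCP) lies between the finger pads; the fingertips stand 19 mm ahead of it and the grasp point (between the pads) is the TCP (r.tcp_to_tips is the distance from the TCP to the fingertips, in m); y points along the fingers, z is the direction in which the jaws open and shut, and the axes are right-handed (so a half turn about y gives the same grasp; the last joint's range is limited). The gripper opens to 85 mm and grips with 20 to 120 N. Pads are 22 mm wide; open, the fingers measure 114 mm over their backs; the gripper's body (76 mm by 85 mm) begins 54 mm behind the grasp point. The pads swing forward as they close: fully open they stand 13 mm farther back than shut.
Start: joints at [0.94, 0.104, 0.097, 1.564, 0, 1.353], TCP at [0.241, 0.55, 0.25] pointing down, gripper open.
Joint ranges: [-2.99, 2.99], [-0.84, 1.86], [-1.1, 1.16], [-1.84, 2.11], [-1.51, 1.56], [-3.14, 3.14]. Speed limits (rad/s): [2.22, 2.22, 2.57, 3.14, 3.14, 3.14].

INTERFACE

Orientations are given as [roll, pitch, yaw] about the fixed x, y, z axes, in that order (R = Rz(yaw) Ry(pitch) Rx(roll)).
In Python, from plant import r gives the robot as it stands. The module is installed in compiled form; this text tells all that it offers.
- The arm moves only by the shell command python3 -m inch 'ROWS' [OPENING]. ROWS is JSON, a list of rows, each a list of 4 numbers: the shift along the tool's x, y, z in cm, then the turn about the tool's y in rad. In form: [[tx, ty, tz, roll], ...]. A call has 1 to 12 rows; each row shifts and turns the pose as measured when the row begins, along the tool's axes as they then stand; what a row does not reach is not made up. A row lasts 1/10 s, in which the tool goes at most 50 mm and 8.59 degrees, less where a joint would pass 70% of its speed; a pose out of reach is approached as far as the arm can. A call is refused whole if a number of a shift passes 5 or a number of a turn 0.15, either way. A call with a gripper value outside its range is refused whole. OPENING is the finger opening in cm, from 0 to 8.54, set as the call begins (- or left out, the last holds). The fingers move at their own pace and stop on an object; the grip force is fixed at half the most. Time passes only in rows, so rows that do not move let the fingers close. It gives the time, the measured TCP pose, the force and the opening at its end, in the units of the state.
- r.get_obs(): the state, without advancing time (a new reading comes with each control period).
- r.read_camera(name): name is "scene" or "top" or "wrist"; returns (picture, depth): 400x640x3 uint8, blue, green, red; 400x640 float32, m along the optical axis (not along the pixel's ray), 0 where there is no reading.
- r.camera_info(name): a dict with "mtx" (3x3 intrinsics, pixels), "rvec" (rotation vector, rad) and "tvec" (3), from world to camera coordinates, as OpenCV has them. Camera axes: x right, y down, z forward; pixel columns grow to the right and rows downward; lengths in m; the calibration is good to about 2 mm. A picture is of the moment at which its call begins: read the wrist's pose just before it. camera_info takes no time and is no camera call; for the wrist camera it gives the pose at the moment of the call.
- r.close_job(): hands the job in, once; it reports no verdict.
The state is a dict: "time": time; "qpos": joint angles; "qvel": joint speeds; "joint_torque": joint torques, N m; "ee_pos": TCP position; "orientation": TCP orientation; "contact_force": force on the tool from outside, world axes, zero at the start; "moment": the same for the moment, N m; "grip_width": opening from 0.0 (shut) to 1.0 (fully open).
Only numpy, scipy, OpenCV 4.12 (cv2) and the standard library are available. Lean on these libraries where they do the work, as an engineer would, in place of code of your own. Each camera call takes 0.05 s, during which the arm holds its last target. There are 200 camera calls.

## Working session

There is one attempt and no reset: what is moved stays moved. The work goes in short steps, Python scripts to look and compute and a shell command to move; the robot and the scene stay as the last step left them, time stands still between calls to the robot, and variables do not carry over. Pictures are saved under pics/ and viewed, about 8 in all and at most 12, crops included, and the job is handed in when it is done.

```bash
mkdir -p pics
cat > h.py <<'E'
import cv2,numpy as np
from plant import r
def cam(n):
    i=r.camera_info(n); p,d=r.read_camera(n)
    R=cv2.Rodrigues(np.array(i["rvec"],float))[0]
    return p,d,np.array(i["mtx"],float),R,np.array(i["tvec"],float).ravel()
def ray(u,v,K,R,t,z):
    c=-R.T@t; d=R.T@np.linalg.inv(K)@np.array([u,v,1.]); return c+d*(z-c[2])/d[2]
E
python3 - <<'E'
from h import *
o=r.get_obs(); print({k:np.round(v,3) for k,v in o.items()},r.tcp_to_tips)
for n in("scene","top"):
    p,d,K,R,t=cam(n); cv2.imwrite(f"pics/{n}1.png",p); np.savez(f"{n}1.npz",p=p,d=d,K=K,R=R,t=t)
    print(n,np.round(-R.T@t,3),K[0,0])
E
```

```text
{'time': np.float64(0.0), 'qpos': array([0.94 , 0.105, 0.096, 1.564, 0.   , 1.353]), 'qvel': array([-0.001, -0.   ,  0.   ,  0.001,  0.001,  0.   ]), 'joint_torque': array([-1.0000e-03, -5.5693e+01,  5.0365e+01,  1.7000e-02, -0.0000e+00,
       -0.0000e+00]), 'ee_pos': array([0.241, 0.549, 0.25 ]), 'orientation': array([-1.572,  0.   , -0.413]), 'contact_force': array([-0.16 , -0.898,  0.552]), 'moment': array([ 0.041, -0.01 , -0.002]), 'grip_width': np.float64(1.005)} 0.019
scene [1.286 0.016 0.623] 408.6785831359332
top [0.392 0.039 1.055] 370.4904546715444
```

View pics/scene1.png

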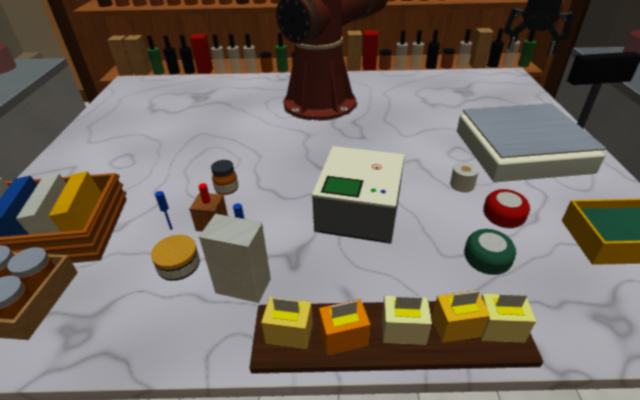

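View pics/top1.png

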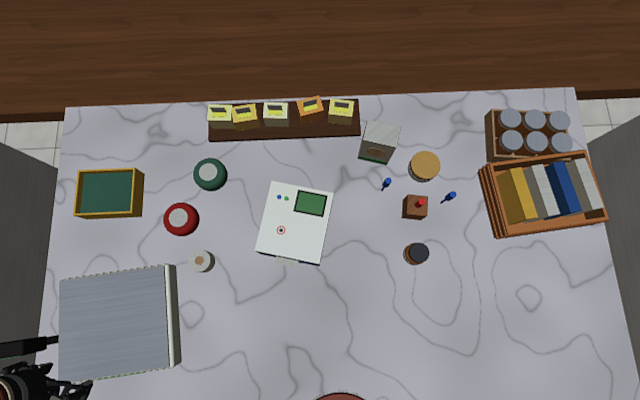

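Scene: the red pin handle is at scene (204,192) / top (421,202), in the brown block at top (415,207). The red ring is at top (281,230) / scene (376,167).

Pin candidates are the red handle at top (421,202), which I choose by description, and the blue-handled ones at (386,183) and (448,197). The only red ring on the white top is (281,230); the dots at (279,196) and (286,198) are buttons.

Run:
```python
from h import *
def blob(m,near,mx=25):
    n,l,s,c=cv2.connectedComponentsWithStats(m.astype(np.uint8))
    return [(np.round(c[i],2),s[i]) for i in range(1,n) if np.linalg.norm(c[i]-near)<mx and s[i,4]>3]
P={}
for n,pin,hole in(("top",(420,203),(281,230)),("scene",(204,192),(376,167))):
    z=np.load(n+"1.npz"); p,d,K,R,t=[z[k] for k in "pdKRt"]
    h=cv2.cvtColor(p,cv2.COLOR_BGR2HSV); H,S,V=[h[...,i].astype(int) for i in range(3)]
    red=((H<8)|(H>172))&(S>180)&(V>110)
    brown=((H<18)|(H>172))&(S>90)&~red
    ring=((H<12)|(H>168))&(S>70)
    print(n,"pin",blob(red,pin)); print("brown",[b for b in blob(brown,pin) if b[1][4]>40]); 
    for c,s in blob(ring,hole,12):
        print("ring",c,s,ray(*c,K,R,t,.105).round(4))
    for c,s in blob(red,pin): print("pin mid ray z=.087",ray(*c,K,R,t,.087).round(4), "top .109",ray(*c,K,R,t,.109).round(4))
    # bystander rough: depth cloud around stand
    if n=="top":
        v,u=np.mgrid[170:270,360:470]; dd=d[170:270,360:470]
        X=(np.linalg.inv(K)@np.stack([u*dd,v*dd,dd]).reshape(3,-1)); W=(R.T@(X-t[:,None])).T
        k=(W[:,2]>.055)&(W[:,2]<.07)&(abs(u.ravel()-415)<18)&(abs(v.ravel()-207)<18)
        print("standtop",k.sum(),W[k].mean(0).round(4),W[k].min(0).round(3),W[k].max(0).round(3),cv2.minAreaRect(W[k][:,:2].astype(np.float32)*1000))
        m=(W[:,2]>.075)&(abs(u.ravel()-420)<10)&(abs(v.ravel()-203)<10); print("hi",m.sum(),W[m].mean(0) if m.any() else 0)
        # printer top
        v,u=np.mgrid[160:280,240:345]; dd=d[160:280,240:345]
        X=(np.linalg.inv(K)@np.stack([u*dd,v*dd,dd]).reshape(3,-1)); W=(R.T@(X-t[:,None])).T
        k=(W[:,2]>.095)&(W[:,2]<.115); print("printer",cv2.minAreaRect(W[k][:,:2].astype(np.float32)*1000),W[k][:,2].mean())
        a=cv2.resize(p[160:270,370:480],None,fx=4,fy=4,interpolation=cv2.INTER_CUBIC)
    else: b=cv2.resize(p[150:240,150:260],(440,440*90//110)); 
b=cv2.copyMakeBorder(b,0,440-b.shape[0],0,0,0)if b.shape[0]<440 else b
cv2.imwrite("pics/crop.png",cv2.resize(np.hstack([a,b]),(800,400)))
```

```text
top pin [(array([421.09, 201.22]), array([418, 198,   7,   7,  32], dtype=int32))]
brown [(array([414.31, 207.09]), array([402, 195,  26,  25, 512], dtype=int32))]
ring [277.29 230.  ] [277 227   2   7   7] [0.5409 0.138  0.105 ]
ring [283.5  229.38] [282 226   3   7   8] [0.5417 0.1219 0.105 ]
pin mid ray z=.087 [ 0.6038 -0.2474  0.087 ] top .109 [ 0.599  -0.2409  0.109 ]
standtop 364 [ 0.5994 -0.2396  0.0633] [ 0.57  -0.273  0.055] [ 0.633 -0.21   0.069] ((601.0386352539062, -242.07424926757812), (57.09121322631836, 56.898109436035156), 81.0999526977539)
hi 64 [ 0.59312327 -0.23109525  0.13040192]
printer ((564.3687744140625, 93.59538269042969), (170.22305297851562, 190.4901885986328), 75.75070190429688) 0.10365147573211847
scene pin [(array([202.21, 185.97]), array([199, 184,   7,   5,  29], dtype=int32))]
brown [(array([224.37, 179.14]), array([213, 171,  23,  15, 237], dtype=int32)), (array([206.77, 206.89]), array([190, 183,  46,  48, 941], dtype=int32))]
ring [375.85 166.69] [372 164  10   6  26] [0.5434 0.1276 0.105 ]
pin mid ray z=.087 [ 0.5774 -0.2523  0.087 ] top .109 [ 0.6065 -0.2413  0.109 ]
```

View pics/crop.png

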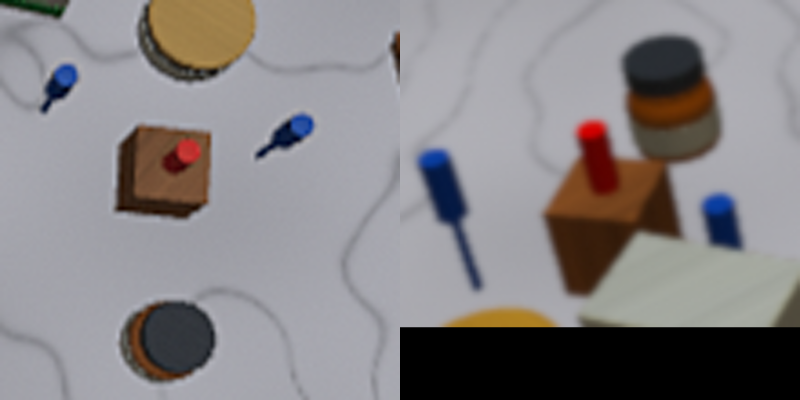

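The crop confirms the red handle seated in the brown block, and the blue ones stand clear of it. I'm moving over the hole first for a close wrist look.

```bash
python3 -m inch '[[4.1,0,-2.4,0],[4.1,0,-2.4,0],[4.1,0,-2.4,0],[4.1,0,-2.4,0],[4.1,0,-2.4,0],[4.1,0,-2.4,0],[4.1,0,-2.4,0],[4.1,0,-2.4,0],[4.1,0,-2.4,0],[4.1,0,-2.4,0],[3,0,-2,0],[0,0,0,0]]' 4.5
cat >> h.py <<'E'
def go(x,y,z=None):
    o=r.get_obs(); p=o["ee_pos"]; ps=o["orientation"][2]
    d=np.array([x,y])-p[:2]; c,s=np.cos(ps),np.sin(ps)
    print("pose",p.round(4),np.round(o["orientation"],3),"F",np.round(o["contact_force"],2),"need cm tx %.2f tz %.2f"%(100*(d[0]*c+d[1]*s),100*(-d[0]*s+d[1]*c)), "" if z is None else "ty %.2f"%(100*(p[2]-z)))
E
python3 - <<'E'
from h import *
go(.542,.129)
p,d,K,R,t=cam("wrist"); cv2.imwrite("pics/w1.png",p); np.savez("w1.npz",p=p,d=d,K=K,R=R,t=t); print(-R.T@t)
q=K@(R@np.array([.542,.129,.105])+t); print(q[:2]/q[2])
E
```

```text
time: 1.3
ee_pos: [0.5479, 0.1186, 0.2435]
orientation: [-1.577, 0.004, -0.408]
contact_force: [0.0, 0.6, -0.5]
grip_width: 0.527
pose [0.5479 0.1186 0.2435] [-1.577  0.004 -0.408] F [ 0.01  0.56 -0.55] need cm tx -0.95 tz 0.72 
[0.47539729 0.15046552 0.3664842 ]
[326.48277938 186.80832455]
```

View pics/w1.png

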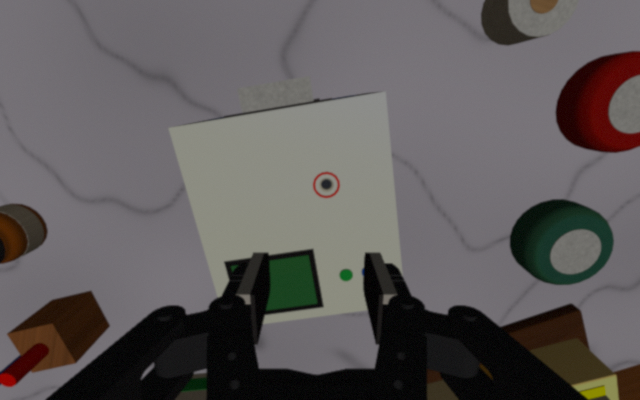

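Wrist picture: the red ring with its dark hole is at (326,184), unobstructed, with the fingers below it at (255,290) and (380,290). I'll measure it, then move over the pin.

```bash
cat >> h.py <<'E'
def ring(p,K,R,t):
    h=cv2.cvtColor(p,cv2.COLOR_BGR2HSV).astype(int)
    m=(((h[...,0]<10)|(h[...,0]>170))&(h[...,1]>110)).astype(np.uint8)
    q=K@(R@np.array([.542,.129,.105])+t); q=q[:2]/q[2]
    k=np.zeros_like(m); cv2.circle(k,tuple(int(a) for a in q),25,1,-1); m*=k
    pts=cv2.findNonZero(m)
    c,rad=cv2.minEnclosingCircle(pts); return c,rad,ray(*c,K,R,t,.105)
E
python3 - <<'E'
from h import *
z=np.load("w1.npz"); a=[z[k] for k in "pKRt"]; print(ring(*a))
E
python3 -m inch '[[2.4,0,-3.9,0],[2.4,0,-3.9,0],[2.4,0,-3.9,0],[2.4,0,-3.9,0],[2.4,0,-3.9,0],[2.4,0,-3.9,0],[2.4,0,-3.9,0],[2.4,0,-3.8,0],[0,0,0,0],[0,0,0,0]]'
python3 - <<'E'
from h import *
go(.601,-.241)
p,d,K,R,t=cam("wrist"); cv2.imwrite("pics/w2.png",p); np.savez("w2.npz",p=p,d=d,K=K,R=R,t=t)
h=cv2.cvtColor(p,cv2.COLOR_BGR2HSV).astype(int)
m=(((h[...,0]<8)|(h[...,0]>172))&(h[...,1]>170)&(h[...,2]>60)).astype(np.uint8)
n,l,s,c=cv2.connectedComponentsWithStats(m)
for i in range(1,n):
    if s[i,4]>60: print(s[i],c[i].round(1))
for P in [(.601,-.242,.065),(.601,-.242,.109)]:
    q=K@(R@np.array(P)+t); print(q[:2]/q[2])
E
```

```text
((326.0, 184.5), 13.086352348327637, array([0.54004548, 0.12939431, 0.105     ]))
time: 2.35
ee_pos: [0.6016, -0.241, 0.241]
orientation: [-1.572, 0.011, -0.392]
contact_force: [0.7, -0.0, 0.4]
grip_width: 0.526
pose [ 0.6016 -0.241   0.241 ] [-1.572  0.011 -0.392] F [ 0.7  -0.04  0.41] need cm tx -0.05 tz -0.02 
[303 178  22  32 558] [313.7 194.3]
[315.74557949 187.32895229]
[315.5457017 201.0511591]
```

View pics/w2.png

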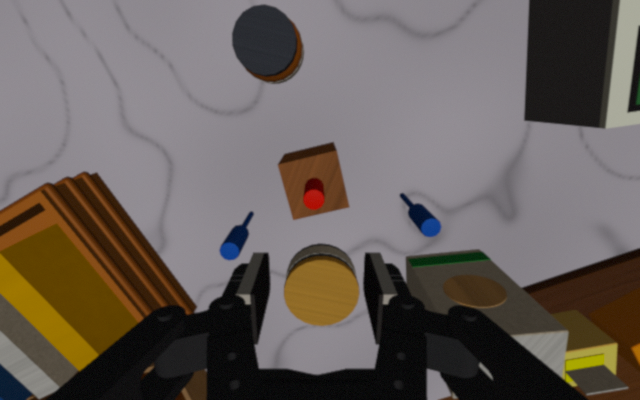

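Wrist picture: the red cap is at about (314,199) on the brown block, with the blue decoys at (430,225) and (232,245), clear of the jaws' path.

Run:
```python
from h import *
z=np.load("w2.npz"); p,K,R,t=[z[k] for k in "pKRt"]
h=cv2.cvtColor(p,cv2.COLOR_BGR2HSV).astype(int)
m=(((h[...,0]<8)|(h[...,0]>172))&(h[...,1]>170)&(h[...,2]>200)).astype(np.uint8)
c,rad=cv2.minEnclosingCircle(cv2.findNonZero(m)); print(c,rad)
P=ray(*c,K,R,t,.109); print(P, ray(314,199,K,R,t,.109)); go(*P[:2],.090)
```

```text
Traceback (most recent call last):
cv2.error: OpenCV(4.12.0) /io/opencv/modules/imgproc/src/shapedescr.cpp:201: error: (-215:Assertion failed) count >= 0 && (depth == CV_32F || depth == CV_32S) in function 'minEnclosingCircle'
```

Run:
```python
from h import *
z=np.load("w2.npz"); p,K,R,t=[z[k] for k in "pKRt"]
h=cv2.cvtColor(p,cv2.COLOR_BGR2HSV).astype(int)
print(h[178:211:2,314,2])
m=(((h[...,0]<8)|(h[...,0]>172))&(h[...,1]>170)&(h[...,2]>60)).astype(np.uint8)
th=cv2.threshold(h[178:211,303:325,2].astype(np.uint8),0,255,cv2.THRESH_OTSU)[0]
m2=m&(h[...,2]>th); c,rad=cv2.minEnclosingCircle(cv2.findNonZero(m2)); print(th,c,rad)
P=ray(*c,K,R,t,.109); print(P, ray(314,199,K,R,t,.109)); go(*P[:2],.090)
```

```text
[ 80  69  68  68  71  83 158 174 173 175 175 173 174 174 173 167 117]
127.0 (313.1499938964844, 199.5) 10.453454971313477
[ 0.59904738 -0.24329008  0.109     ] [ 0.5989198  -0.24249193  0.109     ]
pose [ 0.6015 -0.2409  0.2408] [-1.573  0.011 -0.392] F [ 1.11 -0.72  0.08] need cm tx -0.13 tz -0.32 ty 15.08
```

```bash
python3 -m inch '[[-0.15,3,-0.25,0],[0,3,0,0],[0,3,0,0],[0,1.5,0,0],[0,0,0,0]]'
python3 - <<'E'
from h import *
go(.599,-.243,.09)
E
```

```text
time: 2.9
ee_pos: [0.5996, -0.2337, 0.1355]
orientation: [-1.572, 0.008, -0.383]
contact_force: [-0.1, -0.5, -0.1]
grip_width: 0.53
pose [ 0.5996 -0.2337  0.1355] [-1.572  0.008 -0.383] F [-0.1  -0.51 -0.06] need cm tx 0.29 tz -0.88 ty 4.55
```

```bash
python3 -m inch '[[0.3,0,-0.9,0],[0,0,0,0],[0,0,0,0]]'
python3 - <<'E'
from h import *
go(.599,-.243,.09)
E
```

```text
time: 3.2
ee_pos: [0.6005, -0.2433, 0.1396]
orientation: [-1.573, 0.004, -0.381]
contact_force: [0.6, -0.2, 0.0]
grip_width: 0.526
pose [ 0.6005 -0.2433  0.1396] [-1.573  0.004 -0.381] F [ 0.61 -0.25  0.  ] need cm tx -0.15 tz -0.03 ty 4.96
```

```bash
python3 -m inch '[[-0.1,2,0,0],[0,2,0,0],[0,0,0,0]]'
python3 - <<'E'
from h import *
go(.599,-.243,.09)
E
```

```text
time: 3.5
ee_pos: [0.6018, -0.245, 0.1035]
orientation: [-1.575, -0.003, -0.381]
contact_force: [0.4, 0.9, 0.1]
grip_width: 0.523
pose [ 0.6018 -0.245   0.1035] [-1.575 -0.003 -0.381] F [0.35 0.86 0.13] need cm tx -0.33 tz 0.09 ty 1.35
```

```bash
python3 -m inch '[[-0.3,1.2,0.1,0],[0,0,0,0],[0,0,0,0]]'
python3 - <<'E'
from h import *
go(.599,-.243,.09)
E
```

```text
time: 3.8
ee_pos: [0.6004, -0.2439, 0.094]
orientation: [-1.575, -0.007, -0.382]
contact_force: [0.2, 0.2, 0.4]
grip_width: 0.528
pose [ 0.6004 -0.2439  0.094 ] [-1.575 -0.007 -0.382] F [0.22 0.2  0.42] need cm tx -0.16 tz 0.03 ty 0.40
```

```bash
python3 -m inch '[[-0.15,0.3,0,0],[0,0,0,0]]'; python3 -m inch '[[0,0,0,0],[0,0,0,0],[0,0,0,0],[0,0,0,0],[0,0,0,0],[0,0,0,0]]' 0.5
python3 - <<'E'
from h import *
go(.599,-.243,.09)
E
```

```text
time: 4.0
ee_pos: [0.5994, -0.2436, 0.0921]
orientation: [-1.576, -0.008, -0.382]
contact_force: [-0.3, 0.4, 0.2]
grip_width: 0.533
time: 4.6
ee_pos: [0.5998, -0.2438, 0.0929]
orientation: [-1.576, -0.009, -0.382]
contact_force: [-1.0, 0.1, 0.4]
grip_width: 0.194
pose [ 0.5998 -0.2438  0.0929] [-1.576 -0.009 -0.382] F [-0.99  0.1   0.39] need cm tx -0.10 tz 0.04 ty 0.29
```

```bash
python3 -m inch '[[0,-1.5,0,0],[0,-1.5,0,0],[0,0,0,0]]'
python3 - <<'E'
from h import *
go(.5998,-.2438,.2)
E
```

```text
time: 4.9
ee_pos: [0.5995, -0.2435, 0.1256]
orientation: [-1.576, -0.009, -0.382]
contact_force: [-0.7, -0.8, -0.7]
grip_width: 0.196
pose [ 0.5995 -0.2435  0.1256] [-1.576 -0.009 -0.382] F [-0.67 -0.84 -0.7 ] need cm tx 0.04 tz -0.02 ty -7.44
```

```bash
python3 -m inch '[[0,-2.5,0,0],[0,-2.5,0,0],[0,-2.5,0,0],[0,-2.5,0,0],[0,-1.5,0,0],[0,0,0,0]]'
python3 - <<'E'
from h import *
go(.540,.1294,.235)
E
```

```text
time: 5.5
ee_pos: [0.5989, -0.2426, 0.2475]
orientation: [-1.576, -0.012, -0.382]
contact_force: [0.3, -0.2, -1.4]
grip_width: 0.195
pose [ 0.5989 -0.2426  0.2475] [-1.576 -0.012 -0.382] F [ 0.35 -0.24 -1.38] need cm tx -19.32 tz 32.33 ty 1.25
```

```bash
python3 -m inch '[[-1.7,0,2.9,0],[-1.7,0,2.9,0],[-1.7,0,2.9,0],[-1.7,0,2.9,0],[-1.7,0,2.9,0],[-1.7,0,2.9,0],[-1.7,0,2.9,0],[-1.7,0,2.9,0],[-1.7,0,2.9,0],[-1.7,0,2.9,0],[0,0,0,0],[0,0,0,0]]'
python3 - <<'E'
from h import *
go(.540,.1294,.215)
E
```

```text
time: 6.7
ee_pos: [0.5446, 0.1018, 0.2327]
orientation: [-1.578, -0.005, -0.384]
contact_force: [-0.5, -0.2, -0.8]
grip_width: 0.191
pose [0.5446 0.1018 0.2327] [-1.578 -0.005 -0.384] F [-0.49 -0.19 -0.77] need cm tx -1.46 tz 2.39 ty 1.77
```

```bash
python3 -m inch '[[-1.4,0,2.3,0],[0,0.8,0,0],[0,0,0,0]]'
python3 - <<'E'
from h import *
go(.540,.1294,.215)
p,d,K,R,t=cam("wrist"); cv2.imwrite("pics/w3.png",p); np.savez("w3.npz",p=p,d=d,K=K,R=R,t=t)
E
```

```text
time: 7.0
ee_pos: [0.5404, 0.1267, 0.2224]
orientation: [-1.579, -0.004, -0.386]
contact_force: [1.1, 0.1, -1.5]
grip_width: 0.192
pose [0.5404 0.1267 0.2224] [-1.579 -0.004 -0.386] F [ 1.12  0.14 -1.46] need cm tx -0.14 tz 0.24 ty 0.74
```

View pics/w3.png

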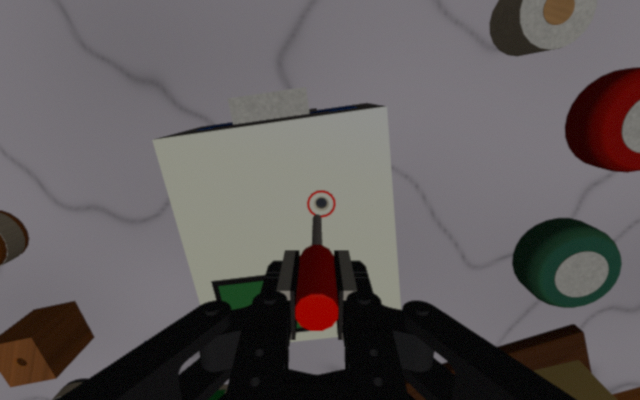

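Wrist picture: the pin is upright in the jaws, its tip at about (318,215), just short of the ring at (321,204).

```bash
cat >> h.py <<'E'
def tipcheck(name,off=.0879):
    o=r.get_obs(); p,d,K,R,t=cam("wrist"); c,rad,H=ring(p,K,R,t)
    print("ring",np.round(c,1),round(rad,1),H.round(4),"tcp",o["ee_pos"].round(4),"F",np.round(o["contact_force"],1))
    e=o["ee_pos"]
    q=K@(R@np.array([e[0],e[1],e[2]-off])+t); q=q[:2]/q[2]; print("tip expected px",q.round(1))
    u,v=[int(a) for a in q]; cr=cv2.resize(p[v-45:v+35,u-50:u+50],None,fx=6,fy=6,interpolation=cv2.INTER_NEAREST); cv2.imwrite(f"pics/{name}.png",cr); print("crop origin",u-50,v-45,"x6")
    np.savez(name+".npz",p=p,d=d,K=K,R=R,t=t,e=e)
    go(H[0],H[1],.105+off)
E
python3 -m inch '[[-0.1,0.9,0.2,0],[0,0.7,0,0],[0,0,0,0],[0,0,0,0]]'
python3 - <<'E'
from h import *
tipcheck("w4")
E
```

```text
time: 7.45
ee_pos: [0.5409, 0.1264, 0.2053]
orientation: [-1.579, -0.004, -0.39]
contact_force: [-0.2, -0.4, -0.3]
grip_width: 0.193
ring [321. 210.] 15.1 [0.5403 0.1291 0.105 ] tcp [0.5409 0.1264 0.2053] F [-0.2 -0.4 -0.3]
tip expected px [317.7 218.2]
crop origin 267 173 x6
pose [0.5409 0.1264 0.2053] [-1.579 -0.004 -0.39 ] F [-0.89 -0.24 -0.88] need cm tx -0.16 tz 0.23 ty 1.24
```

View pics/w4.png

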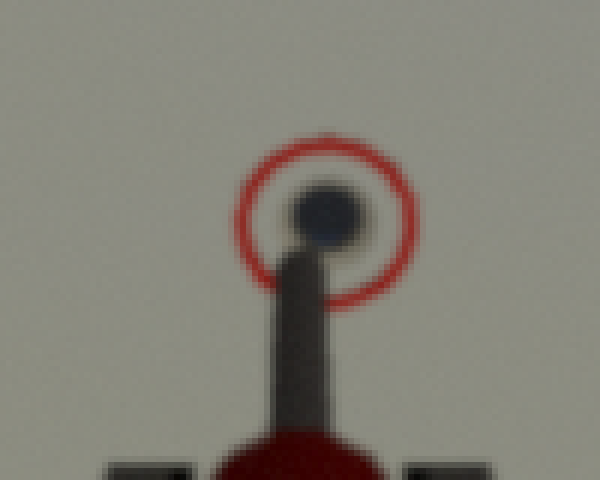

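Crop: the shaft's tip is at crop (300,248), which is px (317,214.3). The hole centre is at crop (327,215), px (321.5,208.8), so the tip is about 3 mm to one side.

Run:
```python
from h import *
z=np.load("w4.npz"); K,R,t,e=[z[k] for k in "KRte"]; ps=-.39; c,s=np.cos(ps),np.sin(ps)
T=ray(317,214.3,K,R,t,e[2]-.0879+.0019); H=ray(321.3,209.3,K,R,t,.105)
ax=T[:2]+.0028*np.array([c,s]); d=H[:2]-ax
print("tip axis",ax,"tcp",e,"hole",H,"tx %.2f tz %.2f mm"%(1e3*(d@[c,s]),1e3*(d@[-s,c])))
```

```text
tip axis [0.54002519 0.1262339 ] tcp [0.54090359 0.12637256 0.20530298] hole [0.53990765 0.12951255 0.105     ] tx -1.36 tz 2.99 mm
```

```bash
python3 -m inch '[[-0.1,0,0.3,0],[0,0,0,0],[0,0,0,0]]'
python3 - <<'E'
from h import *
go(.5408,.1296,.1979)
E
```

```text
time: 7.8
ee_pos: [0.5414, 0.1297, 0.2059]
orientation: [-1.578, -0.005, -0.39]
contact_force: [-0.3, -0.0, -0.6]
grip_width: 0.194
pose [0.5414 0.1297 0.2059] [-1.578 -0.005 -0.39 ] F [-0.31 -0.04 -0.57] need cm tx -0.05 tz -0.04 ty 0.80
```

```bash
python3 -m inch '[[-0.05,0.8,0,0],[0,0,0,0],[0,0,0,0]]'
python3 - <<'E'
from h import *
go(.5408,.1296,.1929)
tipcheck("w5")
E
```

```text
time: 8.1
ee_pos: [0.5411, 0.13, 0.1974]
orientation: [-1.578, -0.006, -0.389]
contact_force: [0.8, 0.4, -0.5]
grip_width: 0.196
pose [0.5411 0.13   0.1974] [-1.578 -0.006 -0.389] F [ 0.83  0.39 -0.52] need cm tx -0.01 tz -0.05 ty 0.45
ring [316.  215.4] 15.4 [0.5404 0.129  0.105 ] tcp [0.5411 0.13   0.1974] F [ 0.8  0.4 -0.5]
tip expected px [317.6 218.2]
crop origin 267 173 x6
pose [0.5409 0.13   0.1972] [-1.578 -0.005 -0.389] F [ 0.33 -0.06 -0.97] need cm tx -0.02 tz -0.11 ty 0.43
```

View pics/w5.png

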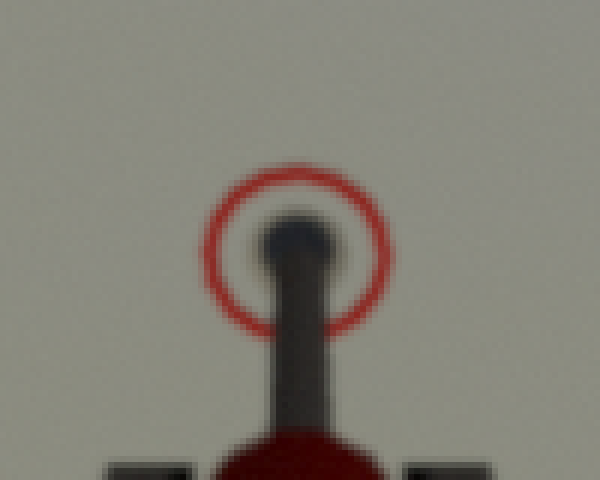

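Crop: the shaft is centred on the ring to within about 0.5 mm. I'm descending into the hole.

```bash
python3 -m inch '[[0.03,0.4,-0.03,0],[0,0.4,0,0],[0,0,0,0]]'
python3 - <<'E'
from h import *
go(.5410,.1297,.1929)
E
```

```text
time: 8.45
ee_pos: [0.5411, 0.1294, 0.1885]
orientation: [-1.578, -0.005, -0.389]
contact_force: [-0.3, 0.6, -0.7]
grip_width: 0.192
pose [0.5411 0.1294 0.1885] [-1.578 -0.005 -0.389] F [-0.31  0.63 -0.75] need cm tx -0.02 tz 0.02 ty -0.44
```

```bash
python3 -m inch '[[0,0.3,0,0],[0,0.3,0,0],[0,0,0,0]]'; python3 -m inch '[[0,0.2,0,0],[0,0,0,0]]';  python3 - <<'E'
from h import *
go(.5410,.1297,.1929)
E
```

```text
time: 8.75
ee_pos: [0.5411, 0.1294, 0.1818]
orientation: [-1.578, -0.005, -0.39]
contact_force: [0.3, 0.2, -0.0]
grip_width: 0.189
time: 8.95
ee_pos: [0.5411, 0.1293, 0.1796]
orientation: [-1.578, -0.005, -0.39]
contact_force: [-0.2, 0.2, -1.4]
grip_width: 0.196
pose [0.5411 0.1293 0.1796] [-1.578 -0.005 -0.39 ] F [-0.25  0.16 -1.39] need cm tx -0.02 tz 0.03 ty -1.33
```

```bash
python3 -m inch '[[0,0.2,0,0],[0,0,0,0]]'
```

```text
time: 9.15
ee_pos: [0.5412, 0.1293, 0.1776]
orientation: [-1.578, -0.005, -0.39]
contact_force: [-1.0, -0.6, -1.5]
grip_width: 0.191
```

```bash
python3 -m inch '[[0,0.2,0,0],[0,0,0,0]]'
```

```text
time: 9.35
ee_pos: [0.5412, 0.1293, 0.1755]
orientation: [-1.578, -0.005, -0.389]
contact_force: [-0.1, -0.1, -0.5]
grip_width: 0.194
```

```bash
python3 -m inch '[[0,0.2,0,0],[0,0,0,0]]'
```

```text
time: 9.55
ee_pos: [0.5414, 0.1293, 0.1735]
orientation: [-1.578, -0.006, -0.39]
contact_force: [1.0, 1.4, -0.2]
grip_width: 0.193
```

```bash
python3 -m inch '[[0,0.2,0,0],[0,0,0,0]]'
```

```text
time: 9.75
ee_pos: [0.5418, 0.1293, 0.1727]
orientation: [-1.577, -0.007, -0.389]
contact_force: [-0.9, 0.5, 1.5]
grip_width: 0.192
```

```bash
python3 -m inch '[[0,0.2,0,0],[0,0,0,0]]'
```

```text
time: 9.95
ee_pos: [0.5422, 0.1294, 0.172]
orientation: [-1.577, -0.009, -0.389]
contact_force: [-1.6, 0.5, 1.9]
grip_width: 0.191
```

```bash
python3 -m inch '[[0,0.2,0,0],[0,0,0,0]]'
```

```text
time: 10.15
ee_pos: [0.5426, 0.1294, 0.1713]
orientation: [-1.576, -0.01, -0.389]
contact_force: [-2.2, 0.2, 1.4]
grip_width: 0.194
```

```bash
python3 -m inch '[[-0.12,0.2,0,0]]'
```

```text
time: 10.25
ee_pos: [0.5421, 0.1298, 0.1702]
orientation: [-1.576, -0.012, -0.389]
contact_force: [-0.3, -1.2, 10.5]
grip_width: 0.194
```

```bash
python3 -m inch '[[0,0.2,0,0]]'
```

```text
time: 10.35
ee_pos: [0.5426, 0.1297, 0.1693]
orientation: [-1.575, -0.014, -0.389]
contact_force: [-2.5, -1.0, 11.0]
grip_width: 0.193
```

```bash
python3 -m inch '[[0,0.3,0,0]]'
```

```text
time: 10.45
ee_pos: [0.5429, 0.1296, 0.1675]
orientation: [-1.575, -0.015, -0.389]
contact_force: [-5.1, 0.1, 11.0]
grip_width: 0.191
```

```bash
cat >> h.py <<'E'
def tray(n="top"):
    p,d,K,R,t=cam(n); h=cv2.cvtColor(p,cv2.COLOR_BGR2HSV).astype(int)
    m=(h[...,0]>95)&(h[...,0]<130)&(h[...,1]>90)
    k=np.zeros(m.shape,bool); k[235:300,240:345]=1
    print("tray blue px",(m&k).sum(),"F",np.round(r.get_obs()["contact_force"],1),"pos",r.get_obs()["ee_pos"].round(4)); return p
E
python3 -m inch '[[-0.15,0.15,0,0]]'
python3 - <<'E'
from h import *
z=np.load("top1.npz"); h=cv2.cvtColor(z["p"],cv2.COLOR_BGR2HSV).astype(int); m=(h[...,0]>95)&(h[...,0]<130)&(h[...,1]>90); print("before",m[235:300,240:345].sum())
tray()
E
```

```text
time: 10.55
ee_pos: [0.542, 0.13, 0.1668]
orientation: [-1.575, -0.017, -0.389]
contact_force: [-1.6, -1.0, 5.7]
grip_width: 0.196
before 22
tray blue px 29 F [-0.9 -0.7  6.5] pos [0.5419 0.13   0.1667]
```

```bash
python3 -m inch '[[-0.05,0.2,0,0]]'
python3 - <<'E'
from h import *
tray()
E
```

```text
time: 10.7
ee_pos: [0.542, 0.13, 0.1656]
orientation: [-1.575, -0.019, -0.39]
contact_force: [-1.9, -1.0, 7.4]
grip_width: 0.194
tray blue px 76 F [-1.2 -0.9  6.9] pos [0.5419 0.13   0.1653]
```

```bash
python3 -m inch '[[0,0.1,0,0],[0,0.08,0,0]]'
python3 - <<'E'
from h import *
tray()
E
```

```text
time: 10.95
ee_pos: [0.5424, 0.1298, 0.1649]
orientation: [-1.575, -0.021, -0.39]
contact_force: [-3.9, -0.3, 7.7]
grip_width: 0.193
tray blue px 163 F [-3.2 -0.5  8. ] pos [0.5424 0.1298 0.1649]
```

```bash
python3 -m inch '[[-0.08,0.06,0,0],[0,0.05,0,0],[0,0.05,0,0]]'
python3 - <<'E'
from h import *
tray()
E
```

```text
time: 11.3
ee_pos: [0.5422, 0.1299, 0.1653]
orientation: [-1.574, -0.023, -0.39]
contact_force: [-3.5, -0.0, 7.5]
grip_width: 0.196
tray blue px 289 F [-3.4 -0.1  7.4] pos [0.5422 0.1299 0.1653]
```

```bash
python3 -m inch '[[-0.05,0.05,0,0],[0,0.05,0,0],[0,0.05,0,0],[0,0.05,0,0],[0,0.05,0,0],[-0.05,0.05,0,0],[0,0.05,0,0],[0,0.05,0,0],[0,0.05,0,0]]'
python3 - <<'E'
from h import *
p=tray(); a=cv2.resize(p[180:290,225:360],None,fx=4,fy=4); cv2.imwrite("pics/tray.png",a)
E
```

```text
time: 12.25
ee_pos: [0.5418, 0.13, 0.166]
orientation: [-1.574, -0.028, -0.389]
contact_force: [-3.5, -0.3, 7.3]
grip_width: 0.192
tray blue px 364 F [-3.  -1.2  6.5] pos [0.5418 0.13   0.166 ]
```

```bash
python3 -m inch '[[0,0.05,0,0],[0,0.05,0,0],[0,0.05,0,0],[0,0.05,0,0],[0,0.05,0,0]]'
python3 - <<'E'
from h import *
p=tray(); a=cv2.resize(p[180:290,225:360],None,fx=4,fy=4); cv2.imwrite("pics/tray.png",a)
E
```

```text
time: 12.8
ee_pos: [0.5417, 0.13, 0.1661]
orientation: [-1.574, -0.03, -0.389]
contact_force: [-3.7, -0.2, 6.5]
grip_width: 0.192
tray blue px 365 F [-2.9 -0.2  7. ] pos [0.5417 0.13   0.1661]
```

View pics/tray.png

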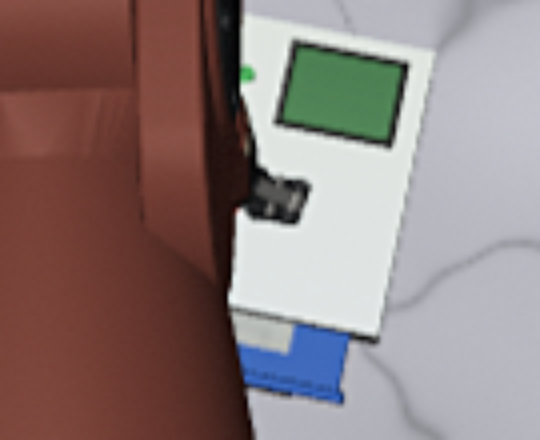

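Crop from above: the blue tray is out about 42 mm and has stopped, with blue px steady at 364 and 365. I'm withdrawing the pin.

```bash
python3 -m inch '[[0,-0.5,0,0],[0,-0.8,0,0],[0,-0.8,0,0],[0,0,0,0]]'
python3 -m inch '[[0,-1.5,0,0],[0,-1.5,0,0],[0,-1.5,0,0],[0,-1.5,0,0],[0,0,0,0],[0,0,0,0]]'
python3 - <<'E'
from h import *
go(.5998,-.2438,.24)
E
```

```text
time: 13.25
ee_pos: [0.541, 0.1303, 0.1879]
orientation: [-1.574, -0.03, -0.389]
contact_force: [0.3, 0.1, -0.7]
grip_width: 0.195
time: 13.85
ee_pos: [0.5398, 0.1313, 0.2543]
orientation: [-1.573, -0.031, -0.389]
contact_force: [-0.5, 0.9, -1.3]
grip_width: 0.19
pose [0.5398 0.1313 0.2543] [-1.573 -0.031 -0.389] F [-0.48  0.89 -1.29] need cm tx 19.78 tz -32.43 ty 1.43
```

```bash
python3 -m inch '[[1.7,0,-2.9,0],[1.7,0,-2.9,0],[1.7,0,-2.9,0],[1.7,0,-2.9,0],[1.7,0,-2.9,0],[1.7,0,-2.9,0],[1.7,0,-2.9,0],[1.7,0,-2.9,0],[1.7,0,-2.9,0],[1.7,0,-2.9,0],[0,0,0,0],[0,0,0,0]]'
python3 - <<'E'
from h import *
go(.5998,-.2438,.24)
E
```

```text
time: 15.05
ee_pos: [0.5864, -0.2133, 0.2517]
orientation: [-1.572, -0.022, -0.387]
contact_force: [0.7, -0.1, 0.2]
grip_width: 0.196
pose [ 0.5864 -0.2133  0.2517] [-1.572 -0.022 -0.387] F [ 0.66 -0.1   0.19] need cm tx 2.39 tz -2.32 ty 1.17
```

```bash
python3 -m inch '[[2.3,0,-2.3,0],[0,2,0,0],[0,2,0,0],[0,1.5,0,0],[0,0,0,0],[0,0,0,0]]'
python3 - <<'E'
from h import *
go(.5998,-.2438,.175)
E
```

```text
time: 15.65
ee_pos: [0.6003, -0.2393, 0.1941]
orientation: [-1.571, -0.019, -0.382]
contact_force: [0.4, 0.8, 0.2]
grip_width: 0.193
pose [ 0.6003 -0.2393  0.1941] [-1.571 -0.019 -0.382] F [0.42 0.79 0.16] need cm tx 0.12 tz -0.44 ty 1.91
```

```bash
python3 -m inch '[[0.05,0.8,-0.4,0],[0,0.7,0,0],[0,0,0,0],[0,0,0,0]]'
python3 - <<'E'
from h import *
go(.5998,-.2438,.175)
o=r.get_obs(); e=o["ee_pos"]
p,d,K,R,t=cam("wrist"); np.savez("w6.npz",p=p,d=d,K=K,R=R,t=t,e=e)
for P in [(.5998,-.2438,.065),(e[0],e[1],e[2]-.0879)]:
    q=K@(R@np.array(P)+t); print(q[:2]/q[2])
u,v=[int(a) for a in q[:2]/q[2]]; cv2.imwrite("pics/w6.png",cv2.resize(p[v-45:v+35,u-50:u+50],None,fx=6,fy=6,interpolation=cv2.INTER_NEAREST)); print(u-50,v-45)
E
```

```text
time: 16.05
ee_pos: [0.6003, -0.2434, 0.1804]
orientation: [-1.571, -0.022, -0.381]
contact_force: [-0.4, -0.6, -0.2]
grip_width: 0.193
pose [ 0.6003 -0.2434  0.1804] [-1.571 -0.022 -0.381] F [-0.44 -0.62 -0.18] need cm tx -0.03 tz -0.06 ty 0.54
[316.02404804 202.46754813]
[316.77826441 216.15383733]
266 171
```

View pics/w6.png

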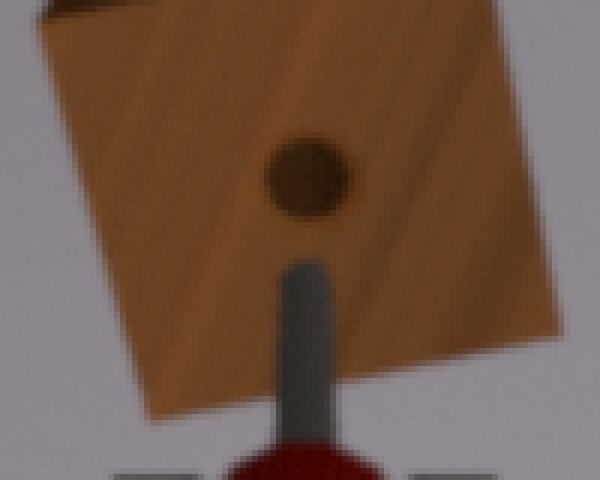

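Crop: the stand mouth is at crop (308,178), px (317.3,200.7). The tip is at crop (305,262), px (316.8,214.7), laterally aligned and still above the mouth.

Run:
```python
from h import *
z=np.load("w6.npz"); K,R,t,e=[z[k] for k in "KRte"]; ps=-.381; c,s=np.cos(ps),np.sin(ps)
T=ray(316.8,214.7,K,R,t,e[2]-.0879+.0019); H=ray(317.3,200.7,K,R,t,.065)
ax=T[:2]+.0028*np.array([c,s]); d=H[:2]-ax
print("tip axis",ax,"tcp",e,"mouth",H,"tx %.2f tz %.2f mm"%(1e3*(d@[c,s]),1e3*(d@[-s,c])))
```

```text
tip axis [ 0.60121444 -0.24374472] tcp [ 0.60028217 -0.24338597  0.18041543] mouth [ 0.59884389 -0.24237514  0.065     ] tx -2.71 tz 0.39 mm
```

```bash
python3 -m inch '[[-0.25,0.7,0.04,0],[0,0.7,0,0],[0,0,0,0],[0,0,0,0]]'
python3 - <<'E'
from h import *
go(.5982,-.2423,.158)
o=r.get_obs(); e=o["ee_pos"]
p,d,K,R,t=cam("wrist"); np.savez("w7.npz",p=p,d=d,K=K,R=R,t=t,e=e)
q=K@(R@np.array([e[0],e[1],e[2]-.0879])+t)
u,v=[int(a) for a in q[:2]/q[2]]; cv2.imwrite("pics/w7.png",cv2.resize(p[v-45:v+35,u-50:u+50],None,fx=6,fy=6,interpolation=cv2.INTER_NEAREST)); print(u-50,v-45)
E
```

```text
time: 16.5
ee_pos: [0.5983, -0.2422, 0.1655]
orientation: [-1.571, -0.023, -0.381]
contact_force: [0.3, -0.5, -0.4]
grip_width: 0.193
pose [ 0.5983 -0.2422  0.1655] [-1.571 -0.023 -0.381] F [ 0.32 -0.52 -0.41] need cm tx -0.00 tz -0.01 ty 0.75
266 171
```

View pics/w7.png

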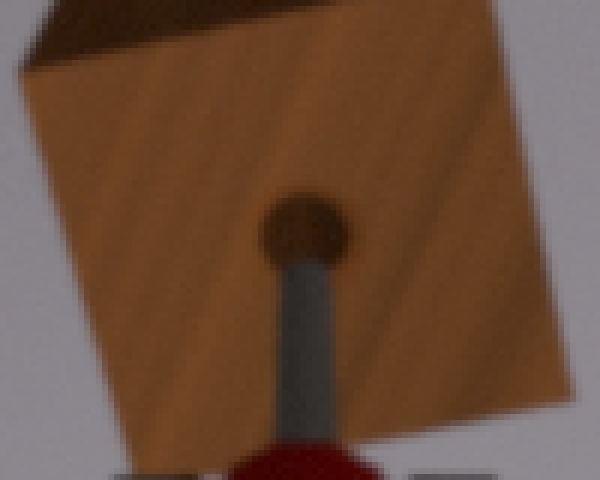

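Crop: the mouth is at (305,235) with the shaft's tip directly over it in line. Lowering.

```bash
python3 -m inch '[[0,1,0,0],[0,1,0,0],[0,0.8,0,0],[0,0,0,0]]'
python3 - <<'E'
from h import *
go(.5985,-.2423,.093)
E
```

```text
time: 16.95
ee_pos: [0.5988, -0.2424, 0.1346]
orientation: [-1.571, -0.022, -0.381]
contact_force: [0.0, 0.5, -0.8]
grip_width: 0.19
pose [ 0.5988 -0.2424  0.1346] [-1.571 -0.022 -0.381] F [ 0.01  0.48 -0.79] need cm tx -0.03 tz -0.00 ty 4.16
```

Inside, with no contact force (tip 18 mm below the mouth).

```bash
python3 -m inch '[[-0.07,0.9,0,0],[0,0.9,0,0],[-0.04,0.8,0,0],[0,0,0,0]]'
python3 - <<'E'
from h import *
go(.5985,-.2423,.093)
E
```

```text
time: 17.35
ee_pos: [0.598, -0.242, 0.1057]
orientation: [-1.571, -0.021, -0.381]
contact_force: [-0.4, -0.6, -1.5]
grip_width: 0.196
pose [ 0.598  -0.242   0.1057] [-1.571 -0.021 -0.381] F [-0.36 -0.6  -1.5 ] need cm tx 0.05 tz -0.01 ty 1.27
```

```bash
python3 -m inch '[[0,0.6,0,0],[0,0.4,0,0],[0,0.2,0,0]]'
python3 -m inch '[[0,0.15,0,0],[0,0,0,0]]'
```

```text
time: 17.65
ee_pos: [0.5986, -0.2423, 0.0933]
orientation: [-1.571, -0.022, -0.381]
contact_force: [-0.2, 0.1, -1.4]
grip_width: 0.194
time: 17.85
ee_pos: [0.599, -0.2425, 0.0932]
orientation: [-1.572, -0.023, -0.381]
contact_force: [-0.1, -0.6, -0.2]
grip_width: 0.192
```

```bash
python3 -m inch '[[0,0,0,0],[0,0,0,0],[0,0,0,0],[0,0,0,0],[0,0,0,0]]' 4.5
python3 -m inch '[[0,-1.5,0,0],[0,-2,0,0],[0,-2.5,0,0],[0,-3,0,0],[0,-3,0,0],[0,-3,0,0],[0,0,0,0],[0,0,0,0]]'
python3 - <<'E'
from h import *
go(.5998,-.2438)
p,d,K,R,t=cam("wrist"); cv2.imwrite("pics/w8.png",p)
h=cv2.cvtColor(p,cv2.COLOR_BGR2HSV).astype(int)
m=(((h[...,0]<8)|(h[...,0]>172))&(h[...,1]>170)&(h[...,2]>60)).astype(np.uint8)
m2=m&(h[...,2]>127); c,rad=cv2.minEnclosingCircle(cv2.findNonZero(m2)); print(c,rad,ray(*c,K,R,t,.109))
E
```

```text
time: 18.35
ee_pos: [0.5995, -0.2429, 0.0938]
orientation: [-1.572, -0.025, -0.381]
contact_force: [0.9, -0.4, 0.2]
grip_width: 0.527
time: 19.15
ee_pos: [0.5953, -0.2409, 0.2568]
orientation: [-1.573, -0.028, -0.381]
contact_force: [-0.1, -0.4, -1.2]
grip_width: 0.524
pose [ 0.5953 -0.2409  0.2568] [-1.573 -0.028 -0.381] F [-0.13 -0.44 -1.23] need cm tx 0.53 tz -0.10 
(316.5, 194.0) 9.962529182434082 [ 0.59895728 -0.24272484  0.109     ]
```

View pics/w8.png

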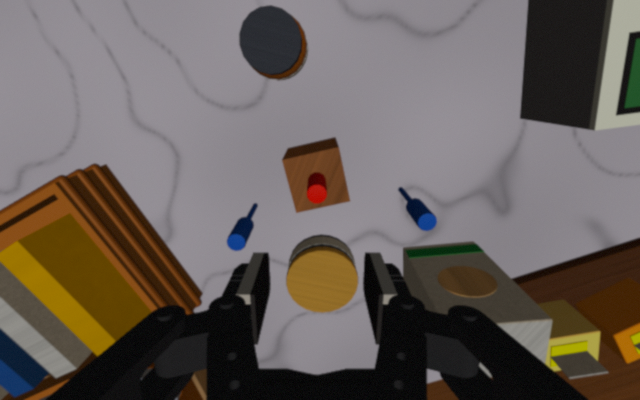

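The wrist picture shows the red pin upright in the block at (317,190), with its cap where it was before (.599,-.243) and everything around it undisturbed. I'll check the tray once more, then hand in.

Run:
```python
from h import *
p=tray(); h=cv2.cvtColor(p,cv2.COLOR_BGR2HSV).astype(int)
m=(h[...,0]>95)&(h[...,0]<130)&(h[...,1]>90); m[:235]=0;m[300:]=0;m[:,:240]=0;m[:,345:]=0
print(cv2.minAreaRect(cv2.findNonZero(m.astype(np.uint8))))
print(r.close_job())
```

```text
tray blue px 674 F [ 0.2 -0.3  0.7] pos [ 0.5952 -0.2408  0.2562]
((286.0116882324219, 266.630615234375), (52.37106704711914, 17.90914535522461), 11.592175483703613)
the job is handed in; nothing more can be done
None
```

I took the red pin from its stand, pushed it down the hole until the latch let go, and held it there while the tray came out. I then put the pin back in its stand and let go. The job was handed in at about 19 s of the 67 s allowed; no verdict was reported.

- **Latch:** it was met about 20 mm down the hole. The wrist force read at most about 12 N in any reading, with a few N of side load against the hole's edge. It was read only at the end of each move, so a short peak between readings would not show.
- **Tray:** with the pin still in, it had stopped at about 42 mm out in the overhead picture. The last overhead check showed a blue tray strip about 18 px deep, so it was still out.
- **Pin:** its handle's top came back to (0.599, -0.243), within 1 mm of where it started. In the last wrist picture it stood upright and home, with the open gripper about 15 cm above it. I judged that by eye and did not measure its depth or tilt.
- **Other things:** in that picture the jar, tin and biscuit box looked undisturbed. I did not measure them or check the roll and the cheeses, which no move went near.
- **Disagreement:** the gripper's tilt drifted to about 0.03 rad while pushing. I corrected for this using the wrist camera before putting the pin back.

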